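# Hang the last washed mounting lug on the turning drying tree

### The arm

A 7-joint arm with a two-finger parallel gripper is mounted at the origin on a cart in front of the work surface, level with it; the furniture and walls round the work are solid. World frame = base frame: x ahead of the robot, y to its left, z up, the work surface at z = 0. Lengths are in m, angles in rad, forces in N, time in s.
With the tool pointing down it reaches from about 0.4 to 0.875 m from the base axis. Payload 19.3 kg.
Tool frame: the origin (TCP) lies on the centre line of the jaws, within the pads' length; the fingertips stand 11 mm ahead of it and the grasp point (between the pads) lies 8 mm behind it; y points along the fingers, x is the direction in which the jaws open and shut, and the axes are right-handed (so a half turn about y gives the same grasp; the last joint's range is limited). The gripper opens to 85 mm and grips with 20 to 120 N. Pads are 22 mm wide; open, the fingers measure 114 mm over their backs; the gripper's body (76 mm by 85 mm) begins 54 mm behind the grasp point. The pads swing forward as they close: fully open they stand 13 mm farther back than shut.
Start: joints at [-1.221, 0.521, -0.036, 1.599, 0.021, 1.021, -0.113], TCP at [0.255, 0.571, 0.242] pointing down, gripper open.
Joint ranges: [-2.91, 2.91], [-0.3, 2.13], [-1.5, 1.42], [0.17, 2.43], [-1.26, 4.41], [0.16, 1.93], [-2.52, 2.52]. Speed limits (rad/s): [1.89, 1.89, 2.39, 2.39, 3.01, 3.01, 3.01].

### API

Orientations are given as [roll, pitch, yaw] about the fixed x, y, z axes, in that order (R = Rz(yaw) Ry(pitch) Rx(roll)).
In Python, from workcell import monitor, cams, bot gives the robot as it stands.
- The arm moves only by the tool send_rows, never from a script. Its argument "series" is text: rows parted by semicolons, each of 7 numbers parted by spaces: the turn, a rotation vector about the tool's x, y, z in rad, then the shift along the tool's x, y, z in mm, then the opening, from 0 (shut) to 1 (fully open). In form: ax ay az tx ty tz claw; .... A call has 1 to 20 rows; each row is the pose to reach, as a shift and turn from the pose commanded when the call began, along the tool's axes at that moment; what a row does not reach only later rows make up. A row lasts 1/12 s, in which the tool goes at most 41.7 mm and 7.16 degrees, less where a joint would pass 70% of its speed; a pose out of reach is approached as far as the arm can. A call with a gripper value outside its range is refused whole. The fingers move at their own pace and stop on an object; "force" is the grip in N (left out, the last holds). Time passes only in rows, so rows that repeat a pose let the fingers close. It gives the time, the measured TCP pose, the force and the opening at its end, in the units of the state.
- monitor.observe(): the state, without advancing time (a new reading comes with each control period).
- cams.grab_frame(name): name is "scene" or "top" or "wrist"; returns the picture (420x560x3 uint8, red, green, blue); there is no depth.
- cams.get_calibration(name): a dict with "mtx" (3x3 intrinsics, pixels), "k1" (the pictures are not rectified: a ray, as slopes to the right and down, at radius r is drawn at 1 + k1 r^2 times it, then the intrinsics apply), "origin" and "attitude" of the camera in the world. Camera axes: x right, y down, z forward; pixel columns grow to the right and rows downward; lengths in m; the calibration is good to about 2 mm. A picture is of the moment at which its call begins: read the wrist's pose just before it. get_calibration takes no time and is no camera call; for the wrist camera it gives the pose at the moment of the call.
- bot.job_done(): hands the job in, once; it reports no verdict.
The state is a dict: "clock": time; "qpos": joint angles; "qd": joint speeds; "joint_efforts": joint torques, N m; "position": TCP position; "tool_rot": TCP orientation; "force": force on the tool from outside, world axes, zero at the start; "moment": the same for the moment, N m; "grip_width": finger opening in m.
Only numpy, scipy, OpenCV 4.12 (cv2) and the standard library are available. Lean on these libraries where they do the work, as an engineer would, in place of code of your own. Each camera call takes 0.05 s, during which the arm holds its last target.

### The job

The washed mounting lugs hang up to drip dry on the turning tree over the tray; three of its four arms are taken. Turn the tree (it has a knob on top) until the empty arm points towards you, then take the lug that stands on the worktop and hang it by its eye on that arm, between the arm's collar and its end ball, and let go. Leave that arm pointing towards you, keep the other three lugs on their arms, and do not disturb the tape roll, brush, tin and spray can.

Things in the scene. Friction and masses are not known exactly. Their poses are not given: they have to be found in the camera images.
- tree: plain steel tree: trunk 20 mm thick, four arms (rods 8 mm thick) at 90 degrees, each rising outward at 10 degrees. Turns both ways (12 rad each) about its trunk, friction 0.05 N m, stays where left. Origin on the trunk's axis at worktop level, z up, +x along the EMPTY arm; others along +y, -x, -y. Stands on a fixed round drip tray 266 mm across, rim 14 mm high. Hub 42 mm across, z 150-186 mm
- knob (a point): centre of the round black knurled knob on top of the trunk: 36 mm across, 28 mm high (z 207 to 235 mm), this point 221 mm above the worktop on the turning axis; fixed to the tree, so that turning it turns the tree
- branch_seat (a point): middle of the empty arm's seat, on the rod's axis: 88 mm out from the trunk's axis, 180.5 mm above the worktop; tree's axes. The rod is 8 mm thick; a ball collar 15 mm across stands 60 mm out and a retaining ball 13 mm across 118 mm out, at the tip
- branch_tip (a point): centre of the retaining ball (13 mm across) at the tip of the empty arm: 118 mm out, 185.8 mm above the worktop. Same axes as the tree
- lug_mid (a point): centre, 36 mm above the underside, of the loose grey steel mounting lug (0.14-0.28 kg) standing upright on the worktop: foot 44 (x) x 60 (y) x 6 mm, web 8 mm thick (x), 40 mm wide (y), straight sides to z 53 mm, rounded eye on top, 72 mm high in all. A half turn leaves it the same. Grip it across the 40 or the 8 mm. Hung, it is plumb with the eye's centre 6 mm below the rod's axis
- lug_eye (a point): centre of the hole in the loose lug's eye, 22 mm across, 52 mm above the lug's underside and 16 mm above lug_mid; same axes; the hole runs along x through the 8 mm thickness
- lug_left_eye (a point): centre of the eye of a lug, just like the loose one, already hung by its eye on the tree's +y arm
- lug_back_eye (a point): centre of the eye of a lug, just like the loose one, already hung by its eye on the tree's -x arm
- lug_right_eye (a point): centre of the eye of a lug, just like the loose one, already hung by its eye on the tree's -y arm
- lug: the loose lug again, its origin at the centre of its underside
- tape: roll of masking tape lying flat, 98 mm across, 24 mm high; origin under its centre; leave alone
- brush: wooden-handled brush lying flat, 165 x 30 x 9 mm; origin under its centre; leave alone
- tin: round blue tin with a white lid, 75 mm across, 50 mm high; origin under its centre; leave alone
- primer_can: white spray can, 67 mm across, 195 mm high; origin under its centre; leave alone
- near_side (a point): fixed point between the robot and the tree, at worktop level, 0.34 m ahead of the robot and 0.165 m to its right: the robot's side of the tree. Keep clear, on the way between lug and tree, of the tall fixed blue post at x 0.60 to 0.74, y -0.05 to 0.09 m (pass in front of it), and of machine parts overhead right of y = -0.36 m beyond x = 0.53 m, above z 0.27 m

How it is judged:
On the way:
1. before the lug is hung, the tree is turned until its empty arm points at the robot's side (near_side within 115 mm of the arm's line, about 30 degrees) and stands still (x of near_side in the frame of tree above 0 m and y of near_side in the frame of tree between -0.115 and 0.115 m and angular speed of tree below 0.15 rad/s and distance between lug_eye and branch_seat above 0.05 m), for 0.2 s.
At the end, for the whole second after the job is handed in: The lug hangs at rest by its eye on the arm that was empty, 64 to 112 mm out, within 10 mm of the arm's line, upright within 17 degrees; that arm still points at the robot's side (near_side within 115 mm of its line, about 30 degrees); the tree is still and the other three lugs hang on it (x of near_side in the frame of tree above 0 m and y of near_side in the frame of tree between -0.115 and 0.115 m and x of lug_eye in the frame of tree between 0.064 and 0.112 m and y of lug_eye in the frame of tree between -0.01 and 0.01 m and z of lug_eye in the frame of tree between 0.163 and 0.184 m and contact force between lug and tree above 0.4 N and angle between lug's own z axis and vertical below 0.3 rad and linear speed of lug below 0.06 m/s and angular speed of tree below 0.1 rad/s and height (world z) of each of lug_left_eye, lug_back_eye, lug_right_eye above 0.15 m); the robot touches nothing.
It fails at once if one of the three hung lugs is knocked off its arm (height (world z) of any of lug_left_eye, lug_back_eye, lug_right_eye below 0.14 m).
It fails at once if the tape roll, brush, tin or spray can is moved by more than 30 mm (distance of any of tape, brush, tin, primer_can from where it was at the start of the episode above 0.03 m).
It also fails if it takes over 69 s, if anything falls off the work surface, if the arm or the gripper's body presses on something with over 40 N, if the wrist force passes 120 N, or if a joint passes its speed limit or range.

## Working session

There is one attempt and no reset: what is moved stays moved. The work goes in short steps, Python scripts to look and compute and a tool call to move; the robot and the scene stay as the last step left them, time stands still between calls to the robot, and variables do not carry over. Pictures are saved under pics/ and viewed, and the job is handed in when it is done.

Besides the shell and the picture viewer there is one more tool, called after "Emit:" as a command line: name --argument value ..., lists and objects as JSON in quotes. send_rows: Moves the arm, as the interface text tells. Its arguments: {"type":"object","properties":{"series":{"type":"string"},"force":{"type":"number"}},"required":["series"]}

```bash
ls; mkdir -p pics; cat > h.py <<'E'
import numpy as np, cv2
from scipy.spatial.transform import Rotation as Ro
from workcell import monitor, cams, bot
def cal(n):
    c=cams.get_calibration(n); return c
E
python3 - <<'E'
from h import *
print(monitor.observe())
for n in ("scene","top","wrist"):
    print(n,cams.get_calibration(n))
    cv2.imwrite(f"pics/{n}0.png",cams.grab_frame(n)[:,:,::-1])
E
```

```text
pics
{'clock': 0.0, 'qpos': array([-1.22119228,  0.52203736, -0.03633186,  1.59999421,  0.02120009,
        1.02106938, -0.1127964 ]), 'qd': array([-0.00062419,  0.00137315, -0.00022314,  0.00032969,  0.00153276,
        0.00146834, -0.00131061]), 'joint_efforts': array([-4.47265256e-04, -9.27101970e+01,  1.97945125e+00, -3.69914961e+01,
        1.76255463e-02,  8.29271274e-03, -6.41000588e-05]), 'position': array([0.25464031, 0.57043142, 0.24171605]), 'tool_rot': array([-1.57087298e+00,  1.12071097e-03,  1.15098953e+00]), 'force': array([-0.2883599 , -0.06747478, -0.18699404]), 'moment': array([ 0.03095385,  0.00563555, -0.02509221]), 'grip_width': 0.08563126965590692}
scene {'mtx': array([[481.97398379,   0.        , 275.33886346],
       [  0.        , 481.97398379, 209.93571898],
       [  0.        ,   0.        ,   1.        ]]), 'k1': -0.03513952469390461, 'origin': array([-0.18122742, -0.43042219,  0.96961045]), 'attitude': array([-2.4260817 , -0.01558824, -1.17502088])}
top {'mtx': array([[511.19538935,   0.        , 274.17721853],
       [  0.        , 511.19538935, 210.18891714],
       [  0.        ,   0.        ,   1.        ]]), 'k1': -0.07908228266815125, 'origin': array([ 0.41630865, -0.18163408,  1.7026164 ]), 'attitude': array([-3.08946338,  0.00679154, -1.54547951])}
wrist {'mtx': array([[360.84506415,   0.        , 275.78386336],
       [  0.        , 360.84506415, 204.56944536],
       [  0.        ,   0.        ,   1.        ]]), 'k1': -0.02402495756413141, 'origin': array([0.18710557, 0.60030523, 0.37193472]), 'attitude': array([2.84451477e+00, 6.35060943e-04, 1.15073096e+00])}
```

View pics/scene0.png

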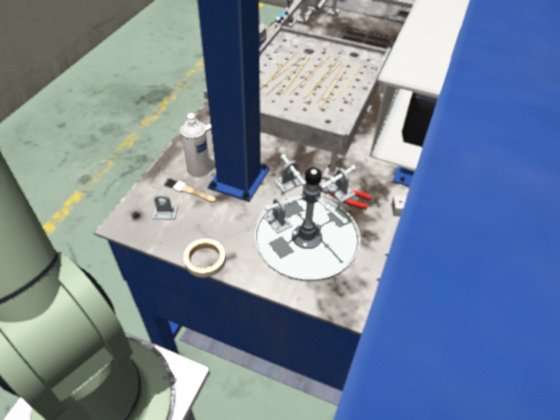

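View pics/top0.png

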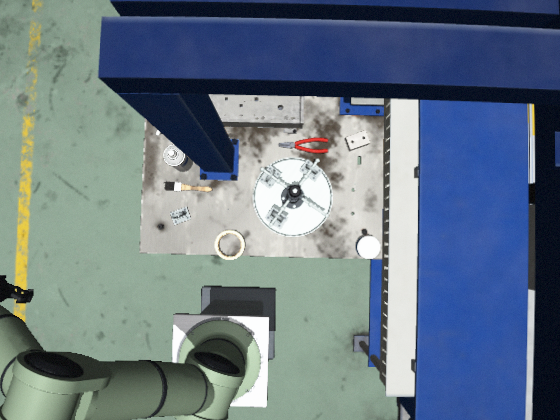

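View pics/wrist0.png

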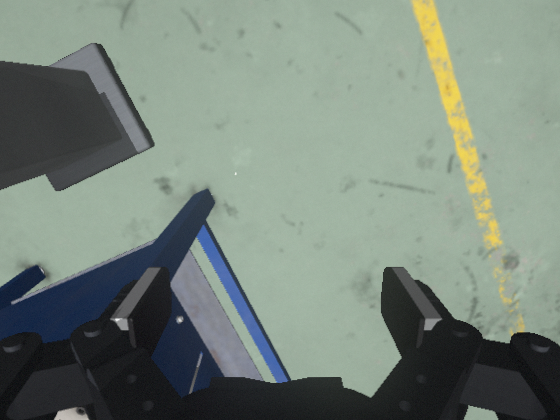

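```bash
cat >> h.py <<'E'
def pix2ray(n,uv,c=None):
    c=c or cams.get_calibration(n)
    K=c["mtx"]; x=(uv[0]-K[0,2])/K[0,0]; y=(uv[1]-K[1,2])/K[1,1]
    d=np.array([x,y]); s=d.copy()
    for _ in range(20): s=d/(1+c["k1"]*(s@s))
    R=Ro.from_euler("xyz",c["attitude"]).as_matrix()
    v=R@np.array([s[0],s[1],1]); return np.array(c["origin"]),v/np.linalg.norm(v)
def onz(n,uv,z,c=None):
    o,v=pix2ray(n,uv,c); return o+v*(z-o[2])/v[2]
def proj(n,P,c=None):
    c=c or cams.get_calibration(n); K=c["mtx"]
    R=Ro.from_euler("xyz",c["attitude"]).as_matrix()
    q=R.T@(np.array(P)-c["origin"]); s=q[:2]/q[2]; s=s*(1+c["k1"]*(s@s))
    return K[0,0]*s[0]+K[0,2],K[1,1]*s[1]+K[1,2]
def tri(n1,a,n2,b,c1=None,c2=None):
    o1,v1=pix2ray(n1,a,c1);o2,v2=pix2ray(n2,b,c2)
    A=np.stack([v1,-v2],1); t=np.linalg.lstsq(A,o2-o1,rcond=None)[0]
    p,q=o1+t[0]*v1,o2+t[1]*v2; return (p+q)/2,np.linalg.norm(p-q)
E
python3 - <<'E'
import cv2
a=cv2.imread("pics/top0.png")
cv2.imwrite("pics/top0z.png",cv2.resize(a[145:245,245:345],None,fx=6,fy=6,interpolation=cv2.INTER_CUBIC))
cv2.imwrite("pics/top0l.png",cv2.resize(a[145:265,145:245],None,fx=5,fy=5,interpolation=cv2.INTER_CUBIC))
a=cv2.imread("pics/scene0.png")
cv2.imwrite("pics/sc0z.png",cv2.resize(a[140:280,240:390],None,fx=4,fy=4,interpolation=cv2.INTER_CUBIC))
cv2.imwrite("pics/sc0l.png",cv2.resize(a[165:285,125:245],None,fx=5,fy=5,interpolation=cv2.INTER_CUBIC))
E
```

```text
(no output)
```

View pics/top0z.png

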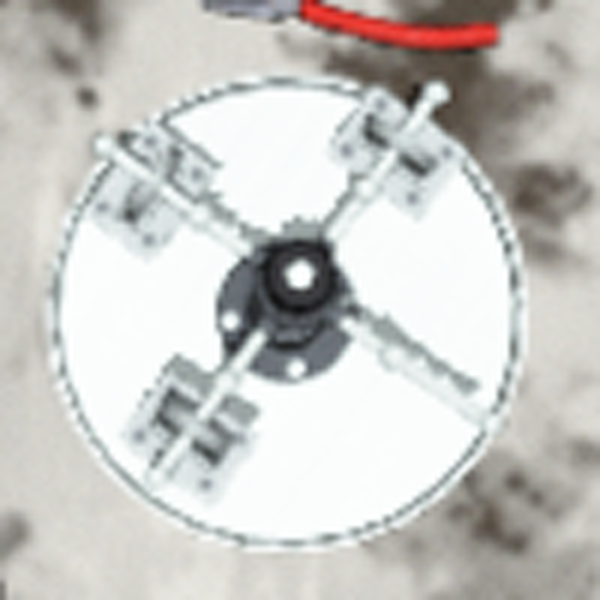

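View pics/top0l.png

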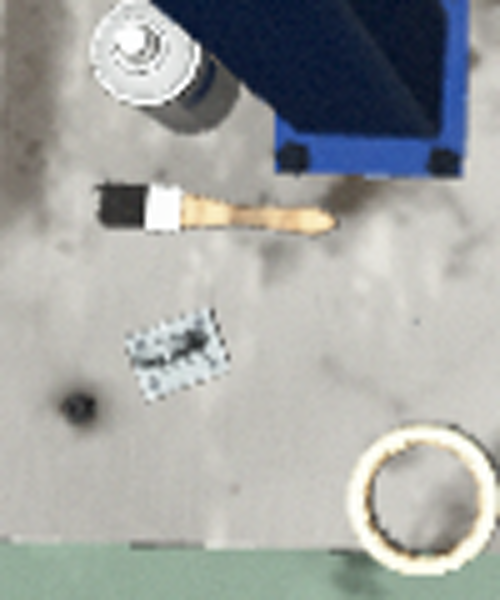

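View pics/sc0z.png

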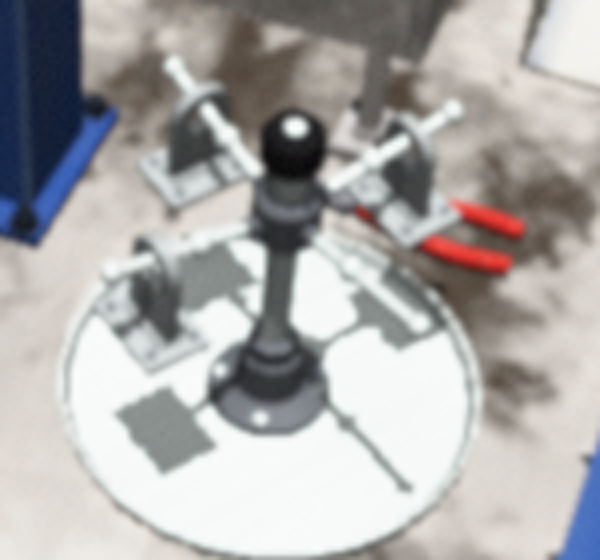

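View pics/sc0l.png

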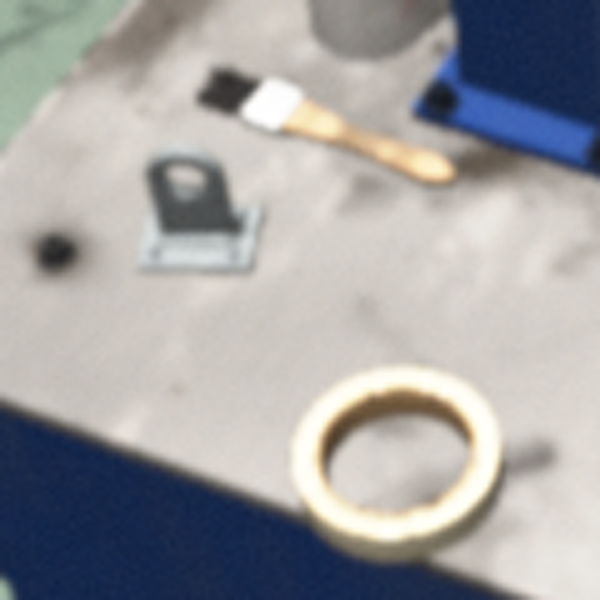

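```bash
python3 - <<'E'
from h import *
np.set_printoptions(precision=4,suppress=True)
Z=lambda x,y:(245+x/6-.4,145+y/6-.4)
k=onz("top",Z(299,275),.235);print("knob",k, "tray c",onz("top",Z(288,311),.01))
# circle of tray from 4 extremes
for n,p in dict(empty=(490,420),back=(435,92),left=(103,143),front=(154,472)).items():
    t=onz("top",Z(*p),.1858)[:2]; 
    print(n,t)
T=lambda x,y:(145+x/5-.4,145+y/5-.4)
c=np.array([onz("top",T(*p),.006)[:2] for p in [(127,342),(207,308),(230,362),(150,400)]])
print(c,c.mean(0),np.linalg.norm(np.diff(c,axis=0),axis=1),np.degrees(np.arctan2(*(c[1]-c[0])[::-1])))
print("tape",onz("top",T(426,500),.024),"can",onz("top",T(137,42),.195),"brush ends",onz("top",T(98,205),.005),onz("top",T(335,222),.005))
print("tin",onz("top",(368,246),.05))
S=lambda x,y:(125+x/5-.4,165+y/5-.4)
c=np.array([onz("scene",S(*p),.006)[:2] for p in [(140,268),(250,272),(262,208)]])
print(c)
Q=lambda x,y:(240+x/4-.4,140+y/4-.4)
print("knob tri",tri("top",Z(299,275),"scene",Q(296,125)))
for a,b in [((490,420),(425,322)),((435,92),(453,108)),((103,143),(175,66)),((154,472),(110,270))]:
    P,e=tri("top",Z(*a),"scene",Q(*b));print(P,e)
E
```

```text
knob [ 0.551  -0.2266  0.235 ] tray c [ 0.5515 -0.2279  0.01  ]
empty [ 0.4859 -0.3243]
back [ 0.6487 -0.2938]
left [ 0.6191 -0.1291]
front [ 0.456  -0.1587]
[[0.4864 0.1796]
 [0.5105 0.1266]
 [0.4748 0.11  ]
 [0.4481 0.1627]] [0.48   0.1447] [0.0582 0.0393 0.0592] -65.57140647792248
tape [ 0.3869 -0.0253  0.024 ] can [0.6581 0.1401 0.195 ] brush ends [0.5779 0.2027 0.005 ] [0.5702 0.0429 0.005 ]
tin [ 0.394  -0.4743  0.05  ]
[[0.444  0.1608]
 [0.4644 0.1069]
 [0.5055 0.1237]]
knob tri (array([ 0.5513, -0.227 ,  0.2332]), np.float64(0.0006432665834223468))
[ 0.4864 -0.3259  0.184 ] 0.002858604043579931
[ 0.6488 -0.294   0.186 ] 0.0004031692324789541
[ 0.6196 -0.1294  0.1831] 0.0008921687101258449
[ 0.456  -0.1584  0.1817] 0.0006080219692967634
```

Emit:
send_rows --series "0 0 0 -13 -3 -13 1;0 0 0 -38 -8 -37 1;0 0 0 -64 -13 -62 1;0 0 0 -90 -18 -87 1;0 0 0 -116 -23 -112 1;0 0 0 -142 -28 -137 1;0 0 0 -168 -33 -162 1;0 0 0 -194 -38 -188 1;0 0 0 -220 -43 -213 1;0 0 0 -246 -49 -238 1;0 0 0 -272 -54 -264 1;0 0 0 -298 -59 -289 1;0 0 0 -322 -64 -312 1;0 0 0 -344 -68 -334 1;0 0.02 0 -370 -67 -360 1;0 0.06 0 -396 -66 -386 1;0 0.1 0 -422 -65 -412 1;0 0.13 0 -448 -64 -438 1;0 0.16 0 -474 -63 -464 1;0 0.17 0 -492 -62 -482 1"

```text
clock: 1.82
position: [0.4948, -0.0783, 0.3043]
tool_rot: [-1.571, 0.0, 0.977]
force: [-0.9, 0.4, 1.0]
grip_width: 0.0857
```

Emit:
send_rows --series "0 0 0 -19 2 -26 1;0 0 0 -42 6 -58 1;0 0 0 -64 12 -89 1;0 0 0 -82 20 -115 1;0 0 0 -92 26 -128 1;0 0 0 -94 30 -131 1;0 0 0 -94 30 -131 1"

```text
clock: 2.4
position: [0.5504, -0.2268, 0.273]
tool_rot: [-1.569, 0.001, 0.979]
force: [0.3, 0.2, 0.1]
grip_width: 0.0853
```

```bash
python3 - <<'E'
from h import *
s=monitor.observe();print(s["position"],s["tool_rot"],s["qpos"])
print(cams.get_calibration("wrist"), proj("wrist",(0.551,-.2268,.235)))
cv2.imwrite("pics/w1.png",cams.grab_frame("wrist")[:,:,::-1])
E
```

```text
[ 0.55042635 -0.22682903  0.27304357] [-1.56913380e+00  1.01906193e-03  9.79237838e-01] [ 0.02478658  0.46917432  0.38336539  1.66019896 -0.19526287  1.05209912
  1.44740182]
{'mtx': array([[360.84506415,   0.        , 275.78386336],
       [  0.        , 360.84506415, 204.56944536],
       [  0.        ,   0.        ,   1.        ]]), 'k1': -0.02402495756413141, 'origin': array([ 0.48925563, -0.1859815 ,  0.40330168]), 'attitude': array([2.84638092e+00, 4.03813258e-04, 9.79041083e-01])} (np.float64(277.0332274225628), np.float64(247.73817298228428))
```

View pics/w1.png

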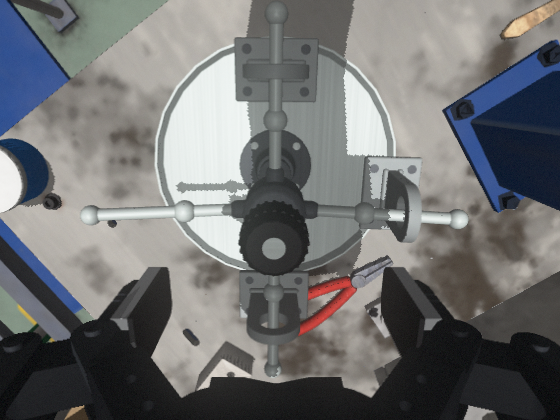

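Emit:
send_rows --series "0 0 0 -1 12 0 1;0 0 0 -1 28 0 1;0 0 0 -1 44 0 1;0 0 0 -1 54 0 1;0 0 0 -1 55 0 1;0 0 0 -1 55 0 0.3;0 0 0 -1 55 0 0.3;0 0 0 -1 55 0 0.3;0 0 0 -1 55 0 0.3;0 0 0 -1 55 0 0.3;0 0 0 -1 55 0 0.3;0 0 0 -1 55 0 0.3" --force 40

```text
clock: 3.45
position: [0.55, -0.228, 0.2204]
tool_rot: [-1.572, 0.001, 0.98]
force: [-6.4, -2.8, 12.1]
grip_width: 0.0344
```

Emit:
send_rows --series "0 0.02 0 0 0 0 0.3;0 0.07 0 0 0 0 0.3;0 0.14 0 0 0 0 0.3;0 0.22 0 0 0 0 0.3;0 0.3 0 0 0 0 0.3;0 0.38 0 0 0 0 0.3;0 0.46 0 0 0 0 0.3;0 0.54 0 0 0 0 0.3;0 0.62 0 0 0 0 0.3;0 0.7 0 0 0 0 0.3;0 0.78 0 0 0 0 0.3;0 0.86 0 0 0 0 0.3;0 0.94 0 0 0 0 0.3;0 1.02 0 0 0 0 0.3;0 1.1 0 0 0 0 0.3;0 1.17 0 0 0 0 0.3;0 1.22 0 0 0 0 0.3;0 1.25 0 0 0 0 0.3;0 1.265 0 0 0 0 0.3;0 1.27 0 0 0 0 0.3"

```text
clock: 5.12
position: [0.5501, -0.2279, 0.2204]
tool_rot: [-1.572, -0.001, -0.291]
force: [-4.8, -3.7, 12.5]
grip_width: 0.0347
```

```bash
python3 - <<'E'
from h import *
s=monitor.observe();print(s["position"],s["tool_rot"],s["qpos"],s["force"])
cv2.imwrite("pics/t2.png",cv2.resize(cams.grab_frame("top")[120:270,140:340,::-1],None,fx=4,fy=4,interpolation=cv2.INTER_CUBIC))
E
```

```text
[ 0.55014952 -0.22791525  0.22043949] [-1.57170603e+00 -9.64235877e-04 -2.90880878e-01] [-0.17244046  0.59958915  0.70251629  1.73007403 -0.45365341  0.97977309
  0.41153294] [-4.84418217 -3.70923362 12.5432606 ]
```

View pics/t2.png

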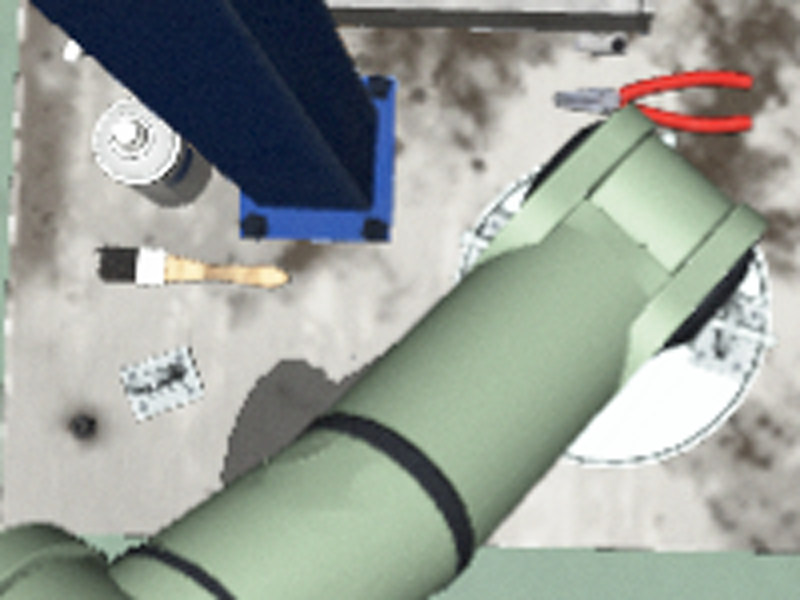

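Emit:
send_rows --series "0 0 0 0 0 0 1;0 0 0 0 0 0 1;0 0 0 0 0 0 1;0 0 0 0 0 0 1;0 0 0 0 0 0 1;0 0 0 0 -10 0 1;0 0 0 0 -30 0 1;0 0 0 0 -60 0 1;0 0 0 0 -85 0 1;0 0 0 0 -95 0 1"

```text
clock: 6.0
position: [0.551, -0.2276, 0.3182]
tool_rot: [-1.571, -0.004, -0.289]
force: [0.2, -0.6, -0.0]
grip_width: 0.0853
```

Emit:
send_rows --series "0 -0.06 0 -9 0 8 1;0 -0.18 0 -25 0 24 1;0 -0.3 0 -43 0 40 1;0 -0.42 0 -61 2 57 1;0 -0.54 0 -79 4 74 1;0 -0.66 0 -97 6 91 1;0 -0.78 0 -115 8 108 1;0 -0.9 0 -132 10 125 1;0 -1.02 0 -148 12 142 1;0 -1.14 0 -163 15 160 1;0 -1.26 0 -175 20 180 1;0 -1.38 0 -178 25 200 1;0 -1.5 0 -179 30 220 1;0 -1.62 0 -179 35 240 1;0 -1.74 0 -179 40 260 1;0 -1.86 0 -178 45 280 1;0 -1.98 0 -177 50 300 1;0 -2.1 0 -176 55 318 1;0 -2.21 0 -175 60 330 1;0 -2.28 0 -175 65 337 1"

```text
clock: 7.67
position: [0.4791, 0.1475, 0.2492]
tool_rot: [-1.571, -0.0, 1.998]
force: [-0.0, -0.3, 0.4]
grip_width: 0.0855
```

```bash
python3 - <<'E'
from h import *
s=monitor.observe();print(s["position"],s["tool_rot"],s["qpos"])
cv2.imwrite("pics/w3.png",cams.grab_frame("wrist")[:,:,::-1])
cv2.imwrite("pics/t3.png",cv2.resize(cams.grab_frame("top")[130:280,180:380,::-1],None,fx=4,fy=4,interpolation=cv2.INTER_CUBIC))
E
```

```text
[0.47910574 0.14748685 0.24921498] [-1.57103372e+00 -4.42395693e-05  1.99843485e+00] [-0.58137757  0.32179902  0.20779477  1.92091489 -0.08301632  0.90678621
  1.66568648]
```

View pics/w3.png

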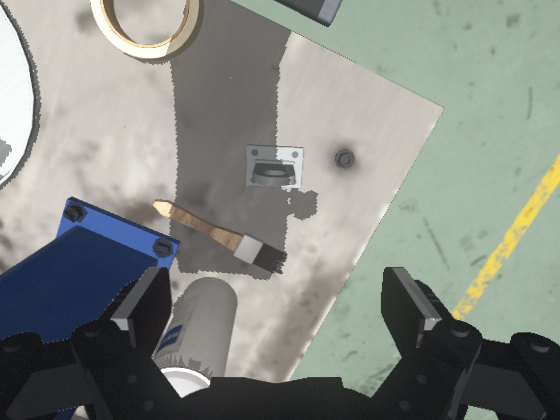

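View pics/t3.png

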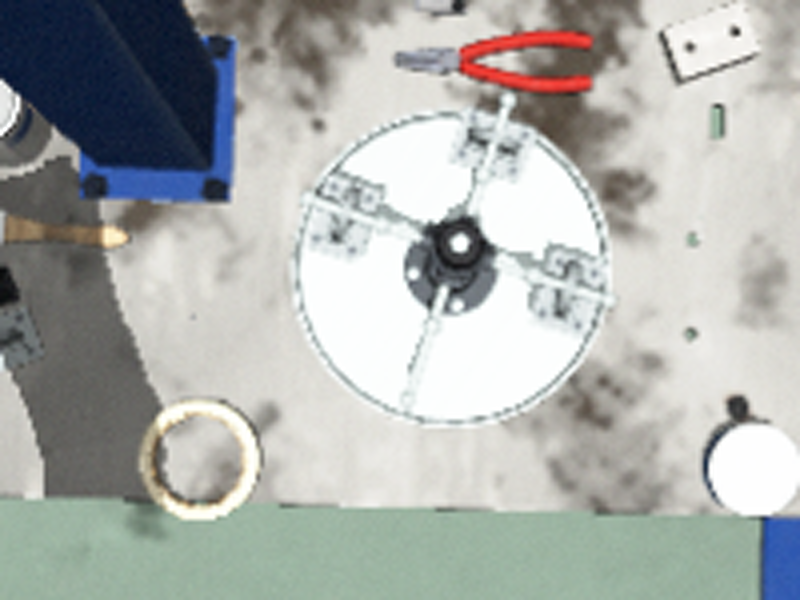

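```bash
python3 - <<'E'
from h import *
a=cv2.imread("pics/w3.png")
cv2.imwrite("pics/w3z.png",cv2.resize(a[135:200,230:315],None,fx=9,fy=9,interpolation=cv2.INTER_CUBIC))
Z=lambda x,y:(180+x/4-.4,130+y/4-.4)
k=onz("top",Z(461,243),.235)[:2]
print("knob",k)
for p,nm in [((407,403),"empty"),((509,100),"back"),((305,197),"L"),((614,300),"R")]:
    t=onz("top",Z(*p),.1858)[:2]; d=t-np.array([.551,-.2268]); print(nm,t,np.linalg.norm(d),np.degrees(np.arctan2(d[1],d[0])))
E
```

```text
knob [ 0.55130408 -0.22781707]
empty [ 0.43585115 -0.19211119] 0.12026043524271401 163.2349710586158
back [ 0.66403046 -0.26280564] 0.11862668495436955 -17.66918298191059
L [ 0.58737566 -0.11231285] 0.1201269990814643 72.37353913370123
R [ 0.51617802 -0.3440864 ] 0.12234651705029723 -106.53599824044474
```

View pics/w3z.png

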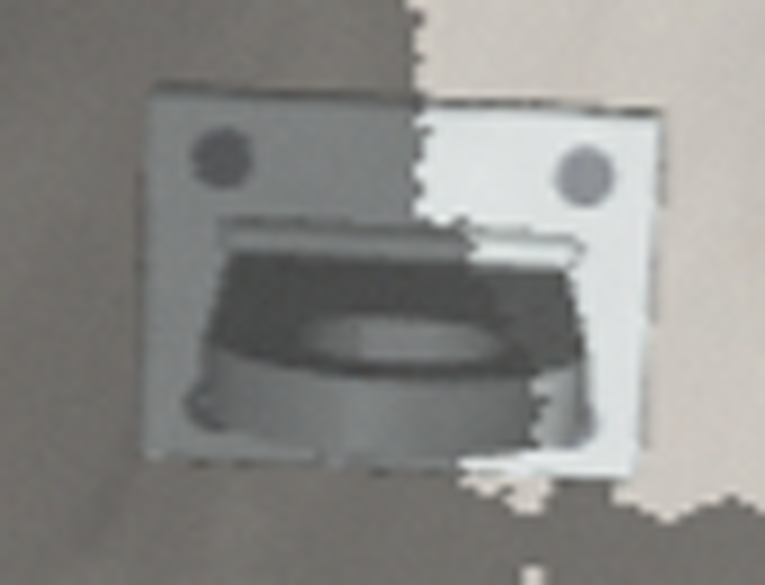

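```bash
python3 - <<'E'
from h import *
Z=lambda x,y:(230+x/9-.44,135+y/9-.44)
c=np.array([onz("wrist",Z(*p),.006)[:2] for p in [(150,90),(660,113),(635,478),(145,458)]])
d1=c[0]-c[1];d2=c[3]-c[2]
print(c,c.mean(0),np.linalg.norm(np.diff(c,axis=0),axis=1),[np.degrees(np.arctan2(d[1],d[0])) for d in (d1,d2)])
m=c.mean(0); s=monitor.observe(); y=s["tool_rot"][2]; d=m-s["position"][:2]
print("yaw",np.degrees(y),"tx,tz",d@[np.cos(y),np.sin(y)],d@[-np.sin(y),np.cos(y)])
E
```

```text
[[0.46857991 0.10790607]
 [0.44702332 0.16223554]
 [0.48718712 0.17806741]
 [0.5087485  0.12420541]] [0.47788471 0.14310361] [0.05844979 0.0431715  0.05801731] [np.float64(-68.35804233259013), np.float64(-68.18338296917656)]
yaw 114.22896500719095 tx,tz -0.003085198284960116 0.0021440407095072275
```

Emit:
send_rows --series "0 0.02 0 -1 10 1 1;0 0.044 0 -3 35 2 1;0 0.044 0 -3 65 2 1;0 0.044 0 -3 95 2 1;0 0.044 0 -3 125 2 1;0 0.044 0 -3 155 2 1;0 0.044 0 -3 180 2 1;0 0.044 0 -3 200 2 1;0 0.044 0 -3 212 2 1;0 0.044 0 -3 217 2 1;0 0.044 0 -3 217 2 1;0 0.044 0 -3 217 2 0.3;0 0.044 0 -3 217 2 0.3;0 0.044 0 -3 217 2 0.3;0 0.044 0 -3 217 2 0.3;0 0.044 0 -3 217 2 0.3;0 0.044 0 -3 217 2 0.3;0 0.044 0 -3 217 2 0.3" --force 60

```text
clock: 9.27
position: [0.4785, 0.1427, 0.0333]
tool_rot: [-1.572, -0.0, 1.947]
force: [-2.6, -0.3, 14.2]
grip_width: 0.0389
```

```bash
python3 - <<'E'
from h import *
s=monitor.observe();print(s["position"],s["tool_rot"],s["force"],s["moment"])
cv2.imwrite("pics/w4.png",cams.grab_frame("wrist")[:,:,::-1])
E
```

```text
[0.47847749 0.14266351 0.03325735] [-1.57208181e+00 -1.09143248e-04  1.94666645e+00] [-2.561832   -0.29780469 14.24076611] [-0.13254299  0.55370031  0.02517474]
```

View pics/w4.png

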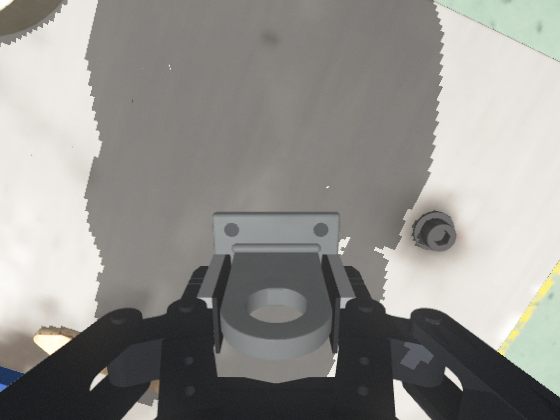

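Emit:
send_rows --series "0 0 0 0 -8 0 0.3;0 0 0 0 -25 0 0.3;0 0 0 0 -50 0 0.3;0 0 0 0 -80 0 0.3;0 0 0 -8 -110 6 0.3;0 0.05 0 -24 -130 18 0.3;0 0.1 0 -44 -145 33 0.3;0 0.16 0 -66 -150 49 0.3;0 0.22 0 -88 -150 66 0.3;0 0.28 0 -110 -150 82 0.3;0 0.34 0 -132 -150 98 0.3;0 0.4 0 -154 -150 115 0.3;0 0.46 0 -176 -148 131 0.3;0 0.52 0 -198 -146 148 0.3;0 0.57 0 -220 -144 164 0.3;0 0.62 0 -240 -141 179 0.3;0 0.65 0 -255 -138 190 0.3;0 0.67 0 -264 -136 197 0.3;0 0.68 0 -267 -136 199 0.3;0 0.68 0 -267 -136 199 0.3"

```text
clock: 10.98
position: [0.391, -0.1791, 0.1685]
tool_rot: [-1.571, -0.0, 1.266]
force: [-0.8, 0.4, -1.6]
grip_width: 0.0387
```

```bash
python3 - <<'E'
from h import *
s=monitor.observe();print(s["position"],s["tool_rot"],s["force"],s["qpos"],s["grip_width"])
cv2.imwrite("pics/w5.png",cams.grab_frame("wrist")[:,:,::-1])
cv2.imwrite("pics/s5.png",cv2.resize(cams.grab_frame("scene")[140:320,150:390,::-1],None,fx=3,fy=3,interpolation=cv2.INTER_CUBIC))
E
```

```text
[ 0.3910484  -0.17909164  0.16852999] [-1.57090323e+00 -1.75803059e-04  1.26586008e+00] [-0.8424732   0.35190544 -1.61166335] [-0.0539907   0.36169012  0.43135327  2.17933474 -0.24858749  0.64606823
  1.81832856] 0.03872476504436749
```

View pics/w5.png

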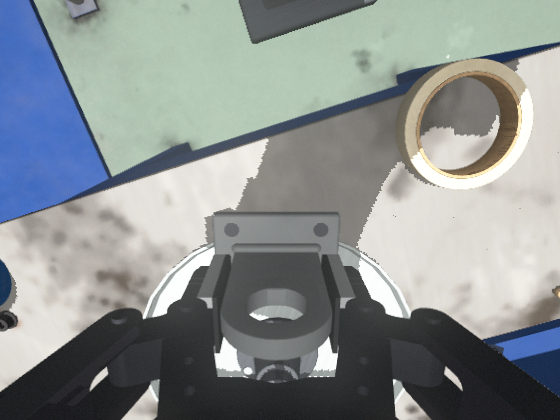

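View pics/s5.png

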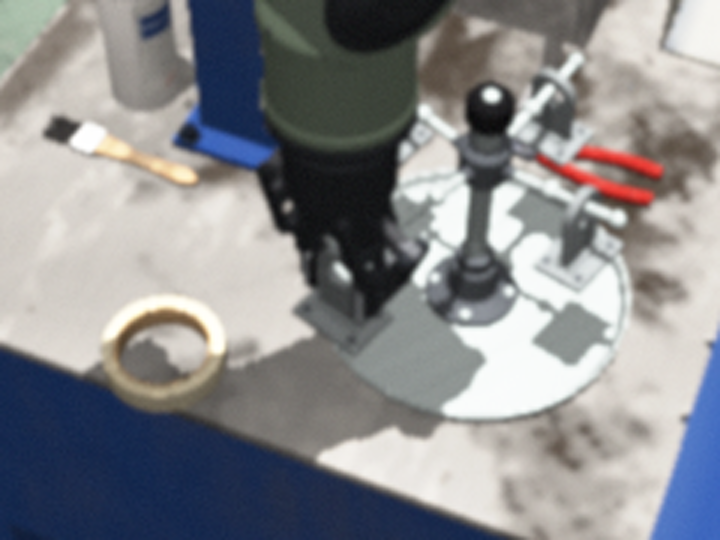

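Emit:
send_rows --series "0 0 0 0 1 -4 0.3;0 0 0 0 1.4 -12 0.3;0 0 0 0 1.4 -22 0.3;0 0 0 0 1.4 -32 0.3;0 0 0 0 1.4 -40 0.3;0 0 0 0 1.4 -47 0.3;0 0 0 0 2.4 -54 0.3;0 0 0 0 3.4 -60 0.3;0 0 0 0 3.7 -62 0.3;0 0 0 0 3.7 -62 0.3"

```text
clock: 11.92
position: [0.4504, -0.1976, 0.1644]
tool_rot: [-1.57, 0.0, 1.267]
force: [-0.8, -0.4, -1.6]
grip_width: 0.0389
```

```bash
python3 - <<'E'
from h import *
s=monitor.observe();print(s["position"],s["tool_rot"],s["force"],s["grip_width"])
cv2.imwrite("pics/w6.png",cams.grab_frame("wrist")[:,:,::-1])
cv2.imwrite("pics/s6.png",cv2.resize(cams.grab_frame("scene")[140:300,210:370,::-1],None,fx=3.7,fy=3.7,interpolation=cv2.INTER_CUBIC))
E
```

```text
[ 0.45044698 -0.19761088  0.16436804] [-1.57044286e+00  1.57469869e-04  1.26686313e+00] [-0.79349221 -0.43615107 -1.64628614] 0.03890469343211641
```

View pics/w6.png

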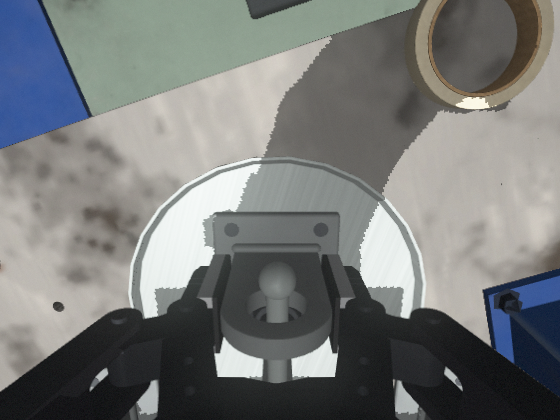

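View pics/s6.png

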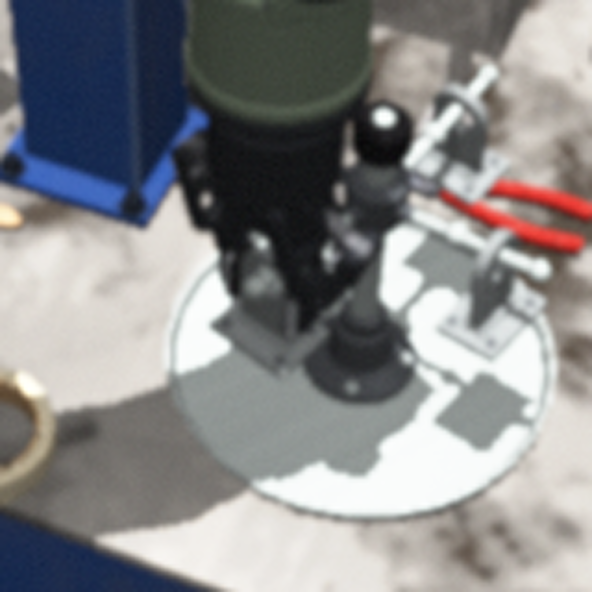

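Emit:
send_rows --series "0 0 0 0 0.7 -4 0.3;0 0 0 0 2 -11 0.3;0 0 0 0 3 -16 0.3;0 0 0 0 3 -17 0.3;0 0 0 0 5 -17 0.3;0 0 0 0 7 -17 0.3;0 0 0 0 8 -17 0.3;0 0 0 0 8.5 -17 0.3;0 0 0 0 8.5 -17 0.3;0 0 0 0 8.5 -17 0.3"

```text
clock: 12.85
position: [0.4664, -0.2025, 0.1561]
tool_rot: [-1.571, 0.0, 1.267]
force: [-0.4, 0.0, -2.4]
grip_width: 0.0389
```

Emit:
send_rows --series "0 0 0 0 0.7 0 0.3;0 0 0 0 1 0 0.3;0 0 0 0 1 0 0.3;0 0 0 0 1 0 0.3"

```text
clock: 13.18
position: [0.4665, -0.2026, 0.1551]
tool_rot: [-1.571, 0.0, 1.267]
force: [0.4, 0.2, -1.4]
grip_width: 0.0388
```

Emit:
send_rows --series "0 0 0 0 0.7 0 0.3;0 0 0 0 1.2 0 0.3;0 0 0 0 1.5 0 0.3;0 0 0 0 1.5 0 0.3"

```text
clock: 13.52
position: [0.4666, -0.2027, 0.1542]
tool_rot: [-1.571, -0.0, 1.267]
force: [-3.4, 1.7, 13.4]
grip_width: 0.0388
```

```bash
python3 - <<'E'
from h import *
cv2.imwrite("pics/w7.png",cams.grab_frame("wrist")[180:400,180:380,::-1].repeat(3,0).repeat(3,1)[:600])
E
```

View pics/w7.png

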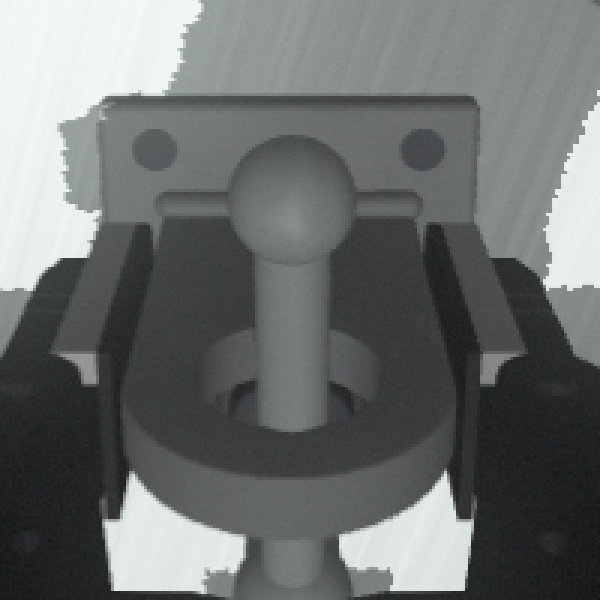

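Emit:
send_rows --series "0 0 0 0 -0.6 0 0.3;0 0 0 0 -0.6 0 0.55;0 0 0 0 -0.6 0 0.6;0 0 0 0 -0.6 0 0.7;0 0 0 0 -0.6 0 0.8;0 0 0 0 -0.6 0 0.9;0 0 0 0 -0.6 0 1;0 0 0 0 -0.6 0 1;0 0 0 0 -0.6 0 1;0 0 0 0 -0.6 0 1"

```text
clock: 14.4
position: [0.4665, -0.2026, 0.1542]
tool_rot: [-1.571, 0.0, 1.267]
force: [0.1, 0.2, -0.4]
grip_width: 0.0856
```

```bash
python3 - <<'E'
from h import *
print(monitor.observe()["force"])
cv2.imwrite("pics/w8.png",cams.grab_frame("wrist")[:,:,::-1])
E
```

```text
[ 0.13536561  0.19732624 -0.40616073]
```

View pics/w8.png

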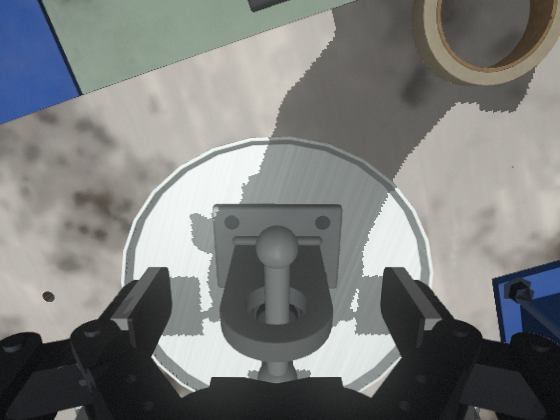

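Emit:
send_rows --series "0 0 0 0 -6 0 1;0 0 0 0 -20 0 1;0 0 0 0 -40 0 1;0 0 0 0 -65 0 1;0 0 0 0 -95 0 1;0 0 0 0 -125 0 1;0 0 0 0 -145 0 1;0 0 0 20 -150 5 1;0 0 0 50 -150 12 1;0 0 0 85 -150 20 1;0 0 0 120 -150 30 1;0 0 0 155 -150 40 1;0 0 0 190 -150 45 1;0 0 0 225 -150 50 1;0 0 0 255 -150 50 1;0 0 0 275 -150 50 1;0 0 0 280 -150 50 1;0 0 0 280 -150 50 1"

```text
clock: 15.95
position: [0.5026, 0.0808, 0.3043]
tool_rot: [-1.571, 0.0, 1.269]
force: [0.1, 0.5, 0.7]
grip_width: 0.0853
```

```bash
python3 - <<'E'
from h import *
print(monitor.observe()["position"],monitor.observe()["force"])
a=cams.grab_frame("top");b=cams.grab_frame("scene")
cv2.imwrite("pics/t9.png",cv2.resize(a[130:280,180:380,::-1],None,fx=4,fy=4,interpolation=cv2.INTER_CUBIC))
cv2.imwrite("pics/s9.png",cv2.resize(b[140:290,190:390,::-1],None,fx=4,fy=4,interpolation=cv2.INTER_CUBIC))
E
```

```text
[0.5026097  0.08076427 0.30430323] [0.09731897 0.53914503 0.66509352]
```

View pics/t9.png

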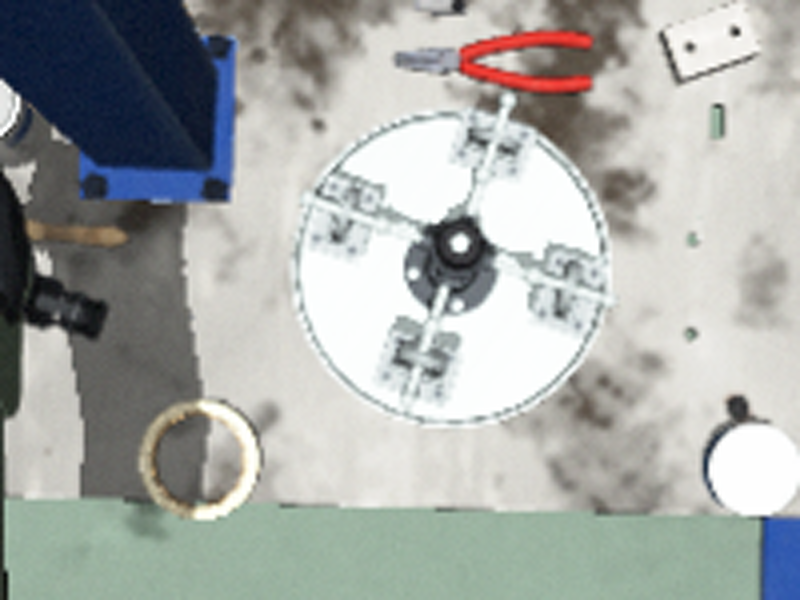

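View pics/s9.png

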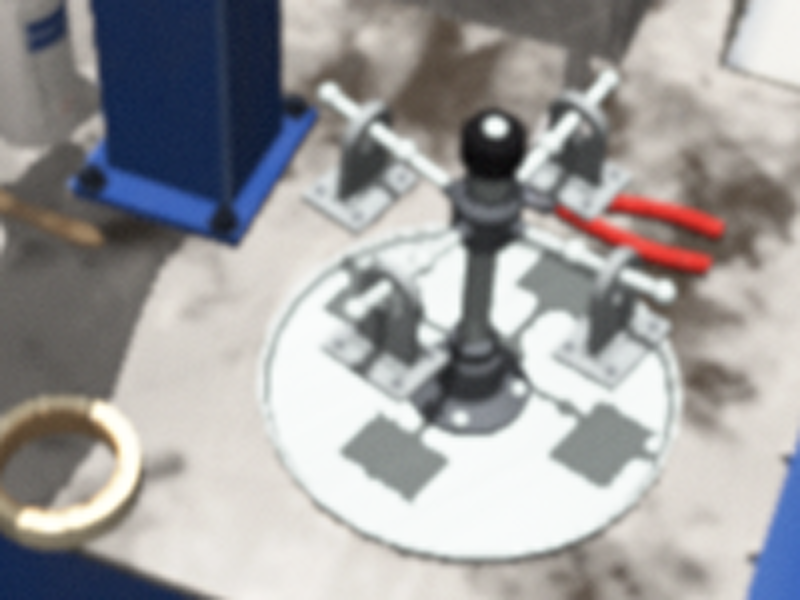

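All four lugs hang, the empty arm is now filled and points at the robot's side, and the gripper is clear. I'll hand in.

Emit:
send_rows --series "0 0 0 0 0 0 1;0 0 0 0 0 0 1;0 0 0 0 0 0 1;0 0 0 0 0 0 1;0 0 0 0 0 0 1;0 0 0 0 0 0 1;0 0 0 0 0 0 1;0 0 0 0 0 0 1;0 0 0 0 0 0 1;0 0 0 0 0 0 1;0 0 0 0 0 0 1;0 0 0 0 0 0 1"

```text
clock: 17.05
position: [0.5025, 0.0796, 0.3042]
tool_rot: [-1.571, -0.0, 1.267]
force: [-1.1, -0.3, 0.2]
grip_width: 0.0854
```

```bash
python3 -c "
from h import *
print(bot.job_done())"
```

```text
the job is handed in; nothing more can be done
None
```

The lug hangs by its eye on the arm that was empty. I turned the tree by its knob about 73° clockwise, so that arm points at about 163° and near_side lies almost on its line. I then gripped the lug across its 40 mm width, threaded its eye over the end ball, lowered it until it touched the rod, and let go. The job was handed in at about 17 s.

**Last checks:**
- **Hung lugs:** the pictures after release show the lug hanging between collar and ball, about 88 mm out by the tool position, and the other three lugs still on their arms.
- **Other things:** the tape roll and tin look unmoved. In the last pictures the brush and spray can were partly out of view, so I did not check them fully. The arm kept clear of both.
- **Robot:** clear of everything, with the tool force near zero.
- **Disagreements:** the lug touched the rod about 2 mm lower than I expected from the drawing heights, and my two readings of the lug's angle differed by about 3°. Neither caused trouble.

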